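# Drift the stuck pin out of the oak block

### The job

Take the red-handled drift out of its wooden stand, feel for the bore in the top of the oak block, and with the drift push the brass pin steadily down until it has come right out of the underside of the block into the clear catch tube. Press gently, never harder than 40 N on the block or the pin, then put the drift back upright in its stand, all the way down, and leave the things around undisturbed.

Things in the scene. Friction and masses are not known exactly. Their poses are not given: they have to be found in the camera images.
- cradle: Blue steel cradle, fixed to the bench, 120 (x) x 170 (y) x 105 mm high; origin at the centre of its underside, z up. An oak block, 60 (x) x 60 (y) x 45 mm, is clamped between its two rails, which run along the cradle's y. The block's underside is 75 mm and its top face 120 mm above this origin, above everything else. A clear catch tube hangs under the block.
- seat_mid (a point): Mid point of the cradle at the height of the block's top face; axes as the cradle. In the middle of the block is one vertical through bore, 17 mm in diameter, 1.5 mm chamfer. It lies at x = 0 but up to 18 mm either way along y from here: the block was clamped by eye, so feel for the bore with the drift (or look from above). The block does not slide in its clamp under 100 N.
- pin (a joint): How far (m) the brass pin, 15.6 mm in diameter, 36 mm long, has gone down the bore. At 0 its top is 3 mm below the block's top face; it starts at 0 to 0.005. Past 0.042 its top is below the block's underside; at 0.050 the foot of the catch tube stops it hard. It is tight: it takes about 8 N, plus 1.2 N per 10 mm/s, and stays where it is left.
- drift_grip (a point): Centre of the red handle of the drift, a loose tool of about 0.22 kg that stands upright in the stand. The handle is a square bar 26 x 26 mm (flats across x and y), 60 mm long. Below it a round steel shank, 14 mm in diameter, 75 mm long, points to -z; its last 3 mm are bevelled to 11 mm diameter. z up; the tip is 105 mm below this point.
- drift_tip (a point): The very tip of the drift's shank, on its axis; same axes as the handle.
- stand: Wooden stand, fixed to the bench, 80 x 80 x 80 mm; origin at the centre of its underside, z up. A vertical through hole of 22 mm diameter in its middle takes the shank; the underside of the drift's handle rests on the stand's top, so the tip is then 5 mm above the stand's underside.
- glue: Yellow glue bottle, bystander, 52 mm in diameter, 130 mm high, loose; origin at its underside.
- tin: Red tin, bystander, 76 mm in diameter, 85 mm high, loose; origin at its underside.
- tape: Tape measure, bystander, 68 x 40 x 62 mm high, loose; origin at its underside.
Things that resemble listed ones, but are neither listed nor needed, are in the scene too. Of the things like the part that bears drift_grip, leave any that is blue, pink or purple; of the rest the larger one is meant.

How it is judged (in metres and radians):
On the way, in this order (a step that is already met when the one before it is completed fails the run):
1. the drift is lifted clear of its stand (z of drift_tip in the frame of stand above 0.082 m), for 0.1 s.
2. the pin is pushed right out of the underside of the block (value of joint pin above 0.042 m), for 0.2 s.
At the end, for the whole second after the job is handed in: The pin's top is below the block's underside (pin at more than 0.042) and the drift is back in its stand: tip in the hole (within 10 mm of its axis), seated down to within 4 mm, upright within 0.1 rad, let go and at rest (value of joint pin above 0.042 m and z of drift_tip in the frame of stand below 0.009 m and horizontal distance between drift_tip and stand below 0.01 m and angle between drift_grip's own z axis and vertical below 0.1 rad and linear speed of drift below 0.02 m/s); the robot touches nothing.
It fails at once if the drift presses on the block, the pin or the cradle with more than 40 N (contact force between drift and cradle above 40 N).
It fails at once if the robot itself presses on the block or cradle with more than 40 N (contact force between any of the fingers, the arm and cradle above 40 N).
It fails at once if a bystander is moved more than 20 mm or tipped (distance of any of glue, tin, tape from where it was at the start of the episode above 0.02 m or angle between any of glue, tin, tape's own z axis and vertical above 0.3 rad).
It also fails if it takes over 72 s, if anything falls off the work surface, if the arm or the gripper's body presses on something with over 40 N, if the wrist force passes 120 N, or if a joint passes its speed limit or range.

### The arm

A 6-joint arm with a two-finger parallel gripper is mounted at the origin on the work surface. World frame = base frame: x ahead of the robot, y to its left, z up, the work surface at z = 0. Lengths are in m, angles in degrees, forces in N, time in s.
With the tool pointing down it reaches from about 0.35 to 0.775 m from the base axis. Payload 7.3 kg.
Tool frame: the origin (TCP) lies on the centre line of the jaws, within the pads' length; the fingertips stand r.finger_overhang ahead of it and the grasp point (between the pads) lies 5 mm behind it (r.finger_overhang is the distance from the TCP to the fingertips, in m); y points along the fingers, z is the direction in which the jaws open and shut, and the axes are right-handed (so a half turn about y gives the same grasp; the last joint's range is limited). The gripper opens to 92 mm and grips with 3 to 60 N. Pads are 19 mm wide; open, the fingers measure 130 mm over their backs; the gripper's body (75 mm by 190 mm) begins 47 mm behind the grasp point.
Start: joints at [61.822, 19.595, 87.324, -0, 73.075, -8.365], TCP at [0.178, 0.494, 0.241] pointing down, gripper open.
Joint ranges: [-145.02, 145.02], [-44.19, 115.74], [2.07, 154.8], [-57.11, 237.11], [16.16, 152.29], [-177.93, 177.93]. Speed limits (degrees/s): [147.25, 147.25, 180, 180, 180, 180].

### API

Orientations are given as a 3x3 rotation matrix whose columns are the frame's x, y, z axes.
In Python, from workcell import r gives the robot as it stands.
- The arm moves only by the tool play_rows, never from a script. Its arguments are lists of equal length, an entry for each row: "offset": the shift along the tool's x, y, z in cm, a list of three; "turn": the turn, a rotation vector about the tool's x, y, z in rad, a list of three; "hand": the opening in per cent of the stroke, from 0 (shut) to 100 (fully open). In form: {"offset": [[tx, ty, tz], ...], "turn": [[wx, wy, wz], ...], "hand": [hand, ...]}. A call has 1 to 20 rows; each row shifts and turns the commanded pose from where the row before left it, along the tool's axes as they then stand; what a row does not reach is not made up. A row lasts 1/12 s, in which the tool goes at most 41.7 mm and 7.16 degrees, less where a joint would pass 70% of its speed; a pose out of reach is approached as far as the arm can. A call with a gripper value outside its range is refused whole. The fingers move at their own pace and stop on an object; "newtons" is the grip in N (left out, the last holds). Time passes only in rows, so rows that do not move let the fingers close. It gives the time, the measured TCP pose, the force and the opening at its end, in the units of the state.
- r.state(): the state, without advancing time (a new reading comes with each control period).
- r.snapshot(name): name is "scene" or "side" or "wrist"; returns the picture (384x512x3 uint8, red, green, blue); there is no depth.
- r.camera_params(name): a dict with "K" (3x3 intrinsics, pixels), "position" and "orientation" of the camera in the world. Camera axes: x right, y down, z forward; pixel columns grow to the right and rows downward; lengths in m; the calibration is good to about 2 mm. The wrist camera is an equidistant fisheye: a pixel r from the principal point sees the ray r / f radians off the axis. A picture is of the moment at which its call begins: read the wrist's pose just before it. camera_params takes no time and is no camera call; for the wrist camera it gives the pose at the moment of the call.
- r.job_done(): hands the job in, once; it reports no verdict.
The state is a dict: "time_s": time; "qpos": joint angles; "qd": joint speeds; "joint_efforts": joint torques, N m; "position": TCP position; "eef_rot": TCP orientation; "contact_force": force on the tool from outside, world axes, zero at the start; "ft_torque": the same for the moment, N m; "width": opening from 0.0 (shut) to 1.0 (fully open).
Only numpy, scipy, OpenCV 4.12 (cv2) and the standard library are available. Lean on these libraries where they do the work, as an engineer would, in place of code of your own. Each camera call takes 0.05 s, during which the arm holds its last target. There are 200 camera calls.

## Working session

There is one attempt and no reset: what is moved stays moved. The work goes in short steps, Python scripts to look and compute and a tool call to move; the robot and the scene stay as the last step left them, time stands still between calls to the robot, and variables do not carry over. Pictures are saved under pics/ and viewed, on a budget of 10 in all, crops included, one or two more only if the job needs it, and the job is handed in when it is done.

Besides the shell and the picture viewer there is one more tool, called after "Request:" by a JSON object that holds its "fn" and its "kwargs", one argument or row to a line. play_rows: Moves the arm, as the interface text tells. Its arguments: {"type":"object","properties":{"offset":{"type":"array"},"turn":{"type":"array"},"hand":{"type":"array"},"newtons":{"type":"number"}},"required":["offset","turn","hand"]}

```bash
mkdir -p pics; ls
python3 - <<'E'
from workcell import r
import cv2,numpy as np
np.set_printoptions(precision=4,suppress=True)
s=r.state();print(s);print(r.finger_overhang)
ims=[]
for n in("scene","side"):
    p=r.camera_params(n);print(n,p)
    im=r.snapshot(n)[:,:,::-1];cv2.imwrite(f'pics/{n}0.png',im)
    cv2.imwrite(f'pics/{n}0b.png',cv2.resize(im,(800,600),interpolation=cv2.INTER_CUBIC))
p=r.camera_params("wrist");print(p)
cv2.imwrite('pics/wrist0.png',r.snapshot("wrist")[:,:,::-1])
E
```

```text
pics
{'time_s': 0.0, 'qpos': array([61.8211, 19.6374, 87.3791,  0.0014, 73.0755, -8.366 ]), 'qd': array([-0.0259,  0.0817,  0.078 , -0.038 ,  0.011 , -0.0118]), 'joint_efforts': array([  0.001 , -43.124 , -24.422 ,   0.0718,   0.0559,  -0.0001]), 'position': array([0.1777, 0.4936, 0.24  ]), 'eef_rot': array([[ 0.9408, -0.0008,  0.339 ],
       [-0.339 , -0.0014,  0.9408],
       [-0.0003, -1.    , -0.0016]]), 'contact_force': array([ 0.3468, -0.5556,  0.9325]), 'ft_torque': array([-0.0213, -0.0064, -0.0101]), 'width': 1.0021524464419191}
0.014
scene {'K': array([[459.0726,   0.    , 251.1414],
       [  0.    , 459.0726, 195.2845],
       [  0.    ,   0.    ,   1.    ]]), 'position': array([1.1769, 0.1971, 0.8797]), 'orientation': array([[-0.3676,  0.7024, -0.6095],
       [ 0.93  ,  0.282 , -0.2359],
       [ 0.0062, -0.6535, -0.7569]])}
side {'K': array([[368.5474,   0.    , 255.7838],
       [  0.    , 368.5474, 190.7103],
       [  0.    ,   0.    ,   1.    ]]), 'position': array([ 0.2427, -0.445 ,  0.5926]), 'orientation': array([[ 0.8224, -0.3892,  0.4149],
       [-0.5689, -0.5648,  0.5978],
       [ 0.0016, -0.7277, -0.6859]])}
{'K': array([[297.3186,   0.    , 257.7231],
       [  0.    , 297.3186, 194.1705],
       [  0.    ,   0.    ,   1.    ]]), 'position': array([0.1166, 0.5154, 0.3843]), 'orientation': array([[ 0.3399,  0.9119,  0.2302],
       [ 0.9405, -0.3293, -0.0841],
       [-0.0009,  0.2451, -0.9695]])}
```

View pics/scene0b.png

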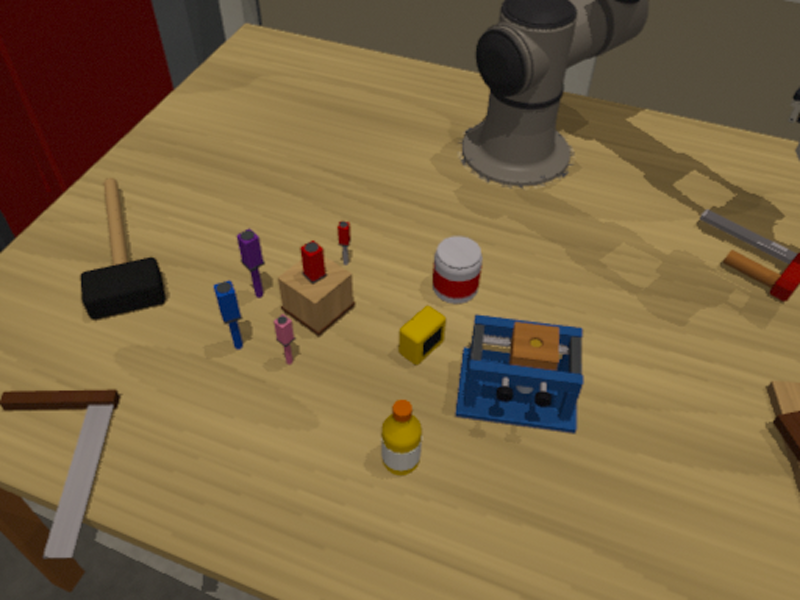

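View pics/side0b.png

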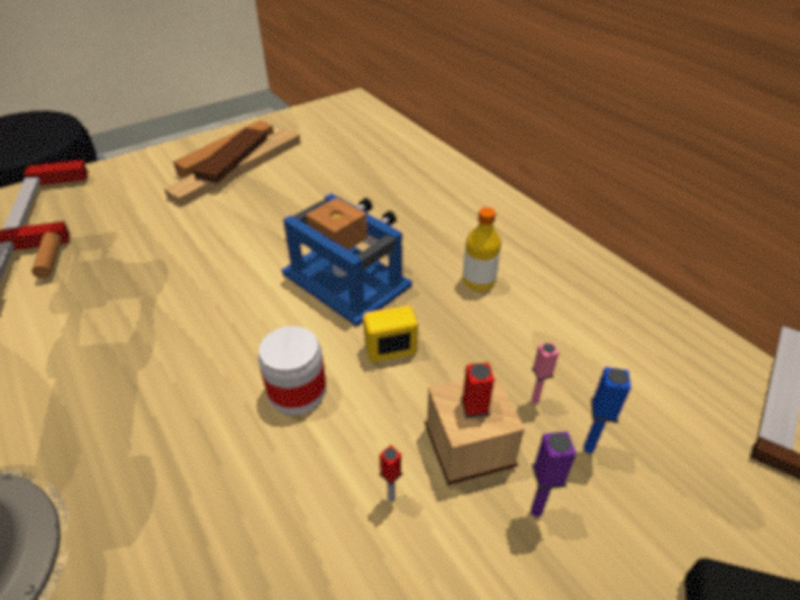

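Candidates for the drift (scene view, 800x600 px): red in the stand (313,262), small red (344,235), purple (250,250), blue (228,300), pink (285,332). By the description it is the larger red one, which stands in the stand. Next I check it close up.

Run:
```python
import cv2,numpy as np
def crop(f,x,y,w,h,s):
    im=cv2.imread(f)[y:y+h,x:x+w]; im=cv2.resize(im,None,fx=s,fy=s,interpolation=cv2.INTER_CUBIC)
    for k in range(0,w,10):
        cv2.line(im,(k*s,0),(k*s,4 if k%50 else 8),(255,255,255),1)
        cv2.putText(im,str(x+k),(k*s,14),0,.3,(0,0,0),1)
    for k in range(0,h,10):
        cv2.line(im,(0,k*s),(6,k*s),(255,255,255),1); cv2.putText(im,str(y+k),(6,k*s+4),0,.3,(0,0,0),1)
    return im
a=crop('pics/scene0.png',170,145,66,74,6); b=crop('pics/side0.png',262,222,66,90,6)
h=max(a.shape[0],b.shape[0]); f=lambda i:cv2.copyMakeBorder(i,0,h-i.shape[0],0,0,0)
cv2.imwrite('pics/stand.png',np.hstack([f(a),f(b)]))
a=crop('pics/scene0.png',288,196,90,80,4); b=crop('pics/side0.png',176,118,95,92,4)
h=max(a.shape[0],b.shape[0])
cv2.imwrite('pics/cradle.png',np.hstack([f(a),f(b)]))
```

```text
(no output)
```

View pics/stand.png

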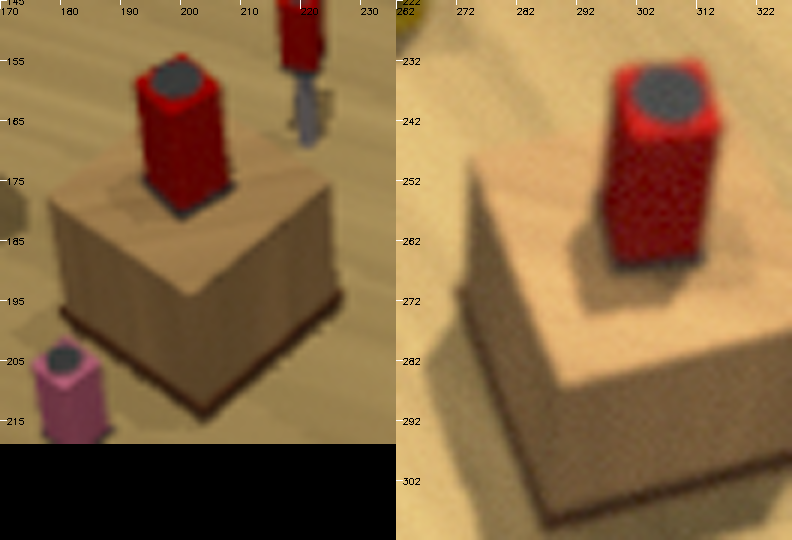

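View pics/cradle.png

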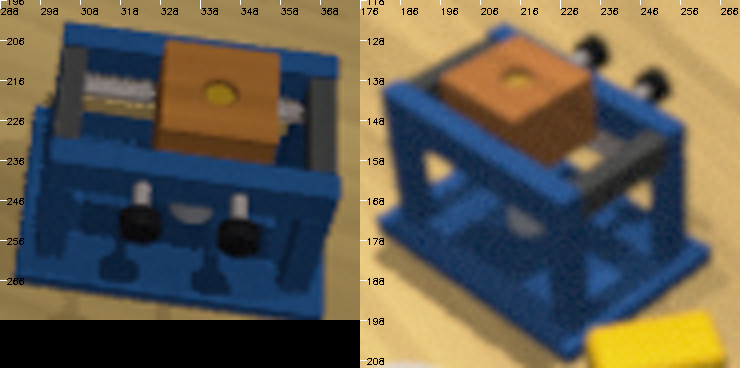

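```bash
cat > h.py <<'E'
import numpy as np,cv2
from scipy.optimize import least_squares
from workcell import r
np.set_printoptions(precision=4,suppress=True)
P={n:r.camera_params(n) for n in("scene","side")}
def proj(n,X):
    p=P[n];c=(np.atleast_2d(X)-p["position"])@p["orientation"];q=c@p["K"].T
    return q[:,:2]/q[:,2:]
def onz(n,uv,z):
    p=P[n];d=p["orientation"]@np.linalg.inv(p["K"])@[*uv,1];return p["position"]+d*(z-p["position"][2])/d[2]
def box(t,L,z,obs,bias=True):
    """fit x,y,yaw: obs = list of (cam,uv,(sx,sy,z))"""
    def f(t):
        c,s=np.cos(t[2]),np.sin(t[2]);e=[]
        for n,uv,(a,b,z) in obs:
            X=[t[0]+c*a-s*b,t[1]+s*a+c*b,z];e+=list(proj(n,X)[0]-uv)
        return np.array(e)
    o=least_squares(f,t);return o.x,o.fun.reshape(-1,2)
E
python3 - <<'E'
from h import *
S=[("scene",(201.7,194.2),.08),("scene",(178.3,178.3),.08),("scene",(225,175.8),.08),("scene",(203.7,214.8),0),("scene",(226.7,194),0),("side",(274.8,248.3),.08),("side",(289.8,286.5),.08),("side",(287.3,309.8),0),("side",(272.7,270.3),0)]
for n,uv,z in S: print(n,z,onz(n,uv,z))
print('handle');[print(n,onz(n,uv,.14)) for n,uv in(("scene",(199.5,158)),("side",(307.2,237.8)),("scene",(192.8,159.3)),("scene",(200.3,154.3)),("scene",(206.5,159.5)),("side",(298.5,232.5)),("side",(313.2,232)),("side",(316,242.8)),("side",(296.8,244)))]
print('block')
for n,L in(("scene",[(329.3,206),(358,209.3),(356.8,230.5),(327.3,226.8),(343,219.3)]),("side",[(196,138.5),(214.8,128),(234.8,136),(215.5,148.5),(215.5,137.5)])):
    for uv in L: print(n,onz(n,uv,.12))
print('others')
for k,n,uv,z in[("smallred foot","scene",(344,263),0),("purple foot","scene",(259,297),0),("blue","scene",(238,348),0),("pink","scene",(290,362),0),("tin top","scene",(458,251),.085),("tape","scene",(425,348),0),("glue top","scene",(403,408),.13),("purple foot","side",(537,516),0),("blue","side",(590,452),0),("pink","side",(537,403),0),("smred","side",(391,500),0)]: print(k,onz(n,np.array(uv)/1.5625,z))
E
```

```text
scene 0.08 [ 0.5722 -0.1591  0.08  ]
scene 0.08 [ 0.5477 -0.2323  0.08  ]
scene 0.08 [ 0.4989 -0.1327  0.08  ]
scene 0 [ 0.57   -0.1614  0.    ]
scene 0 [ 0.4875 -0.1362  0.    ]
side 0.08 [ 0.4969 -0.1371  0.08  ]
side 0.08 [ 0.471  -0.2115  0.08  ]
side 0 [ 0.474  -0.2091  0.    ]
side 0 [ 0.5018 -0.1289  0.    ]
handle
scene [ 0.5204 -0.1845  0.14  ]
side [ 0.5217 -0.1856  0.14  ]
scene [ 0.5299 -0.1968  0.14  ]
scene [ 0.5087 -0.1881  0.14  ]
scene [ 0.5188 -0.1676  0.14  ]
side [ 0.5173 -0.1694  0.14  ]
side [ 0.5374 -0.182   0.14  ]
side [ 0.5264 -0.201   0.14  ]
side [ 0.5003 -0.1859  0.14  ]
block
scene [0.5308 0.1272 0.12  ]
scene [0.5168 0.1865 0.12  ]
scene [0.573  0.1969 0.12  ]
scene [0.5864 0.138  0.12  ]
scene [0.5551 0.1634 0.12  ]
side [0.5156 0.1792 0.12  ]
side [0.5702 0.1914 0.12  ]
side [0.5909 0.1389 0.12  ]
side [0.5325 0.1232 0.12  ]
side [0.5528 0.1582 0.12  ]
others
smallred foot [ 0.4109 -0.1886  0.    ]
purple foot [ 0.5333 -0.2858  0.    ]
blue [ 0.6379 -0.2655  0.    ]
pink [ 0.6321 -0.1792  0.    ]
tin top [0.3943 0.0036 0.085 ]
tape [0.5309 0.0016 0.    ]
glue top [0.7236 0.0369 0.13  ]
purple foot [ 0.5286 -0.2919  0.    ]
blue [ 0.6351 -0.2708  0.    ]
pink [ 0.6339 -0.1849  0.    ]
smred [ 0.4102 -0.188   0.    ]
```

Scene and side views agree: drift and stand at about (0.521,-0.185), handle flats at about -27°, block and bore at about (0.553,0.161). On the way to the drift I stop over the block to measure the bore with the wrist camera.

Request:
{"fn": "play_rows", "kwargs": {
  "offset": [
    [3.5,-0.05,-1.4],
    [3.5,-0.05,-1.4],
    [3.5,-0.05,-1.4],
    [3.5,-0.05,-1.4],
    [3.5,-0.05,-1.4],
    [3.5,-0.05,-1.4],
    [3.5,-0.05,-1.4],
    [3.5,-0.05,-1.4],
    [3.5,-0.05,-1.4],
    [3.5,-0.05,-1.4],
    [3.5,-0.05,-1.4],
    [3.5,-0.05,-1.4],
    [3.5,-0.05,-1.4],
    [0.5,0,-0.3],
    [0,0,0],
    [0,0,0],
    [0,0,0]
  ],
  "turn": [
    [0,0,0],
    [0,0,0],
    [0,0,0],
    [0,0,0],
    [0,0,0],
    [0,0,0],
    [0,0,0],
    [0,0,0],
    [0,0,0],
    [0,0,0],
    [0,0,0],
    [0,0,0],
    [0,0,0],
    [0,0,0],
    [0,0,0],
    [0,0,0],
    [0,0,0]
  ],
  "hand": [55,55,55,55,55,55,55,55,55,55,55,55,55,55,55,55,55]
}}

```text
time_s: 1.57
position: [0.547, 0.1649, 0.2471]
eef_rot: [[0.941, -0.001, 0.338], [-0.338, 0.0, 0.941], [-0.001, -1.0, 0.0]]
contact_force: [0.2, -0.1, 0.3]
width: 0.55
```

```bash
cat >> h.py <<'E'
def wray(p,uv,z):
    K=p["K"];d=np.array([uv[0]-K[0,2],uv[1]-K[1,2]]);rr=np.hypot(*d);th=rr/K[0,0]
    v=np.array([*(d/rr*np.sin(th)),np.cos(th)]) if rr>0 else np.array([0,0,1.])
    w=p["orientation"]@v;return p["position"]+w*(z-p["position"][2])/w[2]
def wproj(p,X):
    c=p["orientation"].T@(np.array(X)-p["position"]);th=np.arctan2(np.hypot(c[0],c[1]),c[2]);k=p["K"][0,0]*th/np.hypot(c[0],c[1])
    return np.array([p["K"][0,2]+k*c[0],p["K"][1,2]+k*c[1]])
def wshot(name):
    import json
    s=r.state();p=r.camera_params("wrist");im=r.snapshot("wrist")[:,:,::-1];cv2.imwrite(f'pics/{name}.png',im)
    np.savez(f'pics/{name}.npz',K=p["K"],position=p["position"],orientation=p["orientation"],tcp=s["position"],rot=s["eef_rot"])
    return s,p,im
E
python3 - <<'E'
from h import *
s,p,im=wshot('w1');print(s["time_s"],s["position"],s["eef_rot"],s["contact_force"],s["width"])
uv=wproj(p,[.5525,.1605,.12]);print(uv)
x,y=(uv-[60,60]).astype(int);x=max(x,0);y=max(y,0)
c=cv2.resize(im[y:y+120,x:x+120],(600,600),interpolation=cv2.INTER_CUBIC);print(x,y)
cv2.imwrite('pics/w1c.png',c)
E
```

```text
1.5667 [0.547  0.1649 0.2471] [[ 0.9411 -0.0009  0.3381]
 [-0.3381  0.0004  0.9411]
 [-0.0009 -1.      0.0001]] [ 0.1895 -0.1195  0.3118] 0.5504645086157084
[255.6769 197.377 ]
195 137
```

View pics/w1c.png

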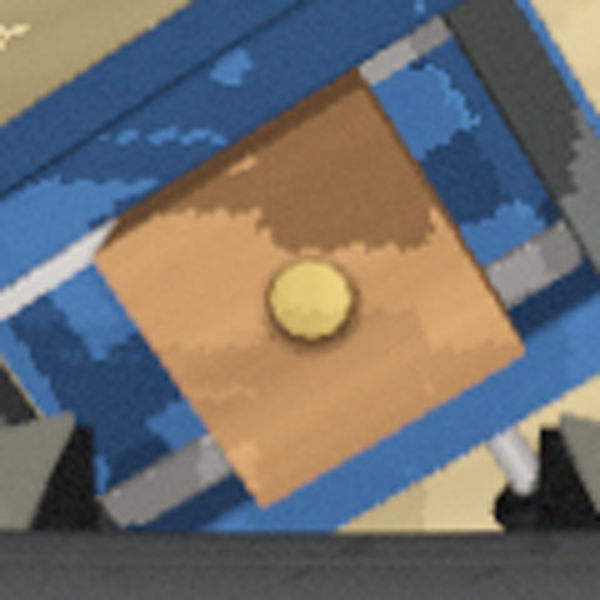

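The wrist view shows the brass pin in the bore at crop (311,299), which is pixel (256.8,196.4). The block corners are at (97,255), (523,350) and (262,507).

Run:
```python
from h import *
p=dict(np.load('pics/w1.npz'))
f=lambda a,z:wray(p,(195+a[0]/5-.4,137+a[1]/5-.4),z)
print('pin',f((311,299),.12),f((311,299),.115))
for a in((97,255),(361,72),(523,350),(262,507)):print(f(a,.12))
d=wray(p,(256.8,196.4),.12)
for X in(p["tcp"],p["tcp"]-[0,0,.05],p["tcp"]-[0,0,.1],[.521,-.185,.14]):print(wproj(p,X))
# purple/pink heights
for n,a,b in(("side",(537,516),(560,440)),("side",(590,452),(616,375)),("side",(537,403),(547,348)),("side",(391,500),(391,452))):
  X=onz(n,np.array(a)/1.5625,0)
  print([ (z,proj(n,[X[0],X[1],z])[0]*1.5625) for z in(.08,.1,.12,.135)],b)
```

```text
pin [0.552  0.1618 0.12  ] [0.5532 0.1614 0.115 ]
[0.5302 0.1268 0.12  ]
[0.5147 0.185  0.12  ]
[0.5752 0.1966 0.12  ]
[0.5885 0.1383 0.12  ]
[258.5422 246.351 ]
[258.3207 216.5463]
[258.1807 197.9141]
[  1.9643 264.4408]
[(0.08, array([550.5487, 477.623 ])), (0.1, array([554.3597, 466.8281])), (0.12, array([558.3664, 455.4789])), (0.135, array([561.5091, 446.5771]))] (560, 440)
[(0.08, array([607.0065, 411.4685])), (0.1, array([611.7402, 400.1865])), (0.12, array([616.6937, 388.381 ])), (0.135, array([620.5623, 379.1609]))] (616, 375)
[(0.08, array([548.3705, 361.5301])), (0.1, array([551.5105, 350.0782])), (0.12, array([554.7846, 338.1368])), (0.135, array([557.3336, 328.8404]))] (547, 348)
[(0.08, array([390.3046, 460.9618])), (0.1, array([390.1094, 450.0092])), (0.12, array([389.9046, 438.5075])), (0.135, array([389.744 , 429.4956]))] (391, 452)
```

Request:
{"fn": "play_rows", "kwargs": {
  "offset": [
    [0.94,0,-3.38],
    [0.94,0,-3.38],
    [0.94,0,-3.38],
    [0.94,0,-3.38],
    [0.94,0,-3.38],
    [0.94,0,-3.38],
    [0.94,0,-3.38],
    [0.94,0,-3.38],
    [0.94,0,-3.38],
    [0.94,0,-3.38],
    [0,0,0],
    [0,0,0],
    [0,0,0]
  ],
  "turn": [
    [0,0,0],
    [0,0,0],
    [0,0,0],
    [0,0,0],
    [0,0,0],
    [0,0,0],
    [0,0,0],
    [0,0,0],
    [0,0,0],
    [0,0,0],
    [0,0.12,0],
    [0,0,0],
    [0,0,0]
  ],
  "hand": [55,55,55,55,55,55,55,55,55,55,55,55,55]
}}

```text
time_s: 2.7
position: [0.5218, -0.1847, 0.2474]
eef_rot: [[0.895, 0.0, 0.446], [-0.446, 0.001, 0.895], [-0.0, -1.0, 0.001]]
contact_force: [-0.1, 0.5, 0.0]
width: 0.548
```

Run:
```python
from h import *
s,p,im=wshot('w2');print(s["time_s"],s["position"],s["eef_rot"],s["qpos"],s["width"])
uv=wproj(p,[.521,-.185,.14]);print(uv)
x,y=np.maximum((uv-[60,60]).astype(int),0)
c=cv2.resize(im[y:y+120,x:x+120],(600,600),interpolation=cv2.INTER_CUBIC);print(x,y)
cv2.imwrite('pics/w2c.png',c)
```

```text
2.7 [ 0.5218 -0.1847  0.2474] [[ 0.895   0.0001  0.446 ]
 [-0.446   0.0006  0.895 ]
 [-0.0002 -1.      0.0005]] [-27.4429  22.3192  82.1285   0.0324  75.5624 -90.9651] 0.5483771213768377
[257.2697 194.9895]
197 134
```

View pics/w2c.png

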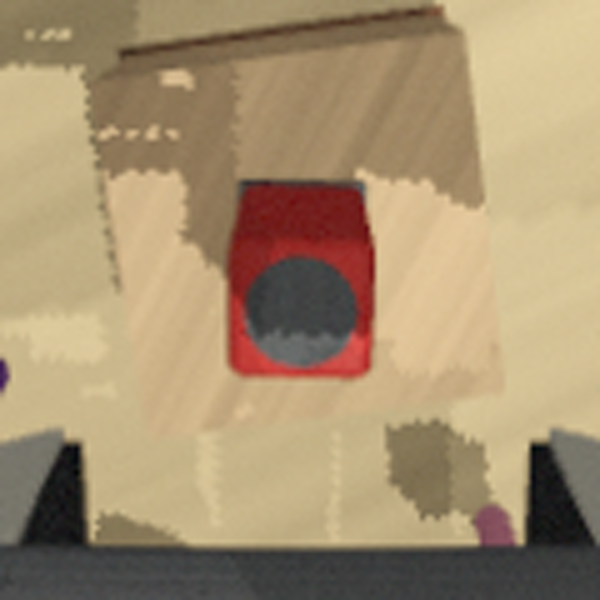

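Run:
```python
from h import *
p=dict(np.load('pics/w2.npz'))
f=lambda a,z:wray(p,(197+a[0]/5-.4,134+a[1]/5-.4),z)
c=f((301,305),.14);print(c,'tool dx,dz cm',(c-p["tcp"])@p["rot"]*100)
q=[f(a,.08) for a in((466,30),(505,388),(150,437),(90,80))];print(np.array(q),np.mean(q,0))
```

```text
[ 0.5205 -0.1852  0.14  ] tool dx,dz cm [-0.089  10.7357 -0.1097]
[[ 0.4964 -0.1346  0.08  ]
 [ 0.5712 -0.1603  0.08  ]
 [ 0.5462 -0.2358  0.08  ]
 [ 0.4703 -0.2101  0.08  ]] [ 0.521  -0.1852  0.08  ]
```

Request:
{"fn": "play_rows", "kwargs": {
  "offset": [
    [-0.1,2.5,-0.1],
    [0,3,0],
    [0,3,0],
    [0,3,0],
    [0,1.8,0],
    [0,0.9,0],
    [0,0,0],
    [0,0,0],
    [0,0,0],
    [0,0,0],
    [0,0,0],
    [0,0,0],
    [0,0,0],
    [0,0,0],
    [0,0,0]
  ],
  "turn": [
    [0,0,0],
    [0,0,0],
    [0,0,0],
    [0,0,0],
    [0,0,0],
    [0,0,0],
    [0,0,0],
    [0,0,0],
    [0,0,0],
    [0,0,0],
    [0,0,0],
    [0,0,0],
    [0,0,0],
    [0,0,0],
    [0,0,0]
  ],
  "hand": [55,55,55,55,55,55,55,20,20,20,20,20,20,20,20],
  "newtons": 45
}}

```text
time_s: 4.0
position: [0.5211, -0.1864, 0.1064]
eef_rot: [[0.893, 0.002, 0.449], [-0.449, -0.001, 0.893], [0.002, -1.0, 0.0]]
contact_force: [-1.0, 1.2, 6.4]
width: 0.281
```

Request:
{"fn": "play_rows", "kwargs": {
  "offset": [
    [0,-0.5,0],
    [0,-1.5,0],
    [0,-2.5,0],
    [0,-2.5,0],
    [0,-2.5,0],
    [0,-2.5,0],
    [0,-2,0],
    [0,-1,0],
    [0,0,0],
    [0,0,0],
    [0,0,0]
  ],
  "turn": [
    [0,0,0],
    [0,0,0],
    [0,0,0],
    [0,0,0],
    [0,0,0],
    [0,0,0],
    [0,0,0],
    [0,0,0],
    [0,0,0],
    [0,0,0],
    [0,0,0]
  ],
  "hand": [20,20,20,20,20,20,20,20,20,20,20]
}}

```text
time_s: 4.92
position: [0.5198, -0.186, 0.2535]
eef_rot: [[0.893, -0.003, 0.449], [-0.449, 0.001, 0.893], [-0.003, -1.0, 0.0]]
contact_force: [0.5, 0.4, -2.0]
width: 0.28
```

Run:
```python
from h import *
s,p,im=wshot('w3');print(s["time_s"],s["position"],s["eef_rot"],s["contact_force"],s["ft_torque"],s["width"])
a=im[130:280,190:330];a=cv2.resize(a,None,fx=3,fy=3,interpolation=cv2.INTER_CUBIC)
b=r.snapshot("side")[:,:,::-1];uv=proj("side",[s["position"]-[0,0,.05]])[0].astype(int);print(uv)
b=b[max(uv[1]-75,0):uv[1]+75,uv[0]-55:uv[0]+55];b=cv2.resize(b,None,fx=3,fy=3,interpolation=cv2.INTER_CUBIC)
h=max(a.shape[0],b.shape[0]);f=lambda i:cv2.copyMakeBorder(i,0,h-i.shape[0],0,0,0)
cv2.imwrite('pics/w3c.png',np.hstack([f(a),f(b)]))
d=(np.array([.5525,.1615,0])-s["position"])@s["eef_rot"]*100;print(d)
for z in(.1,.103):print('tip exp',wproj(p,s["position"]-[0,0,z-.005]))
```

```text
4.9167 [ 0.5198 -0.186   0.2535] [[ 0.8934 -0.0028  0.4493]
 [-0.4493  0.0015  0.8934]
 [-0.0031 -1.      0.0001]] [ 0.5421  0.4059 -2.0429] [ 0.0729 -0.0271  0.0142] 0.2804644541749384
[310 210]
[-12.6094  25.3893  32.5157]
tip exp [258.0469 199.6165]
tip exp [258.0415 198.6924]
```

View pics/w3c.png

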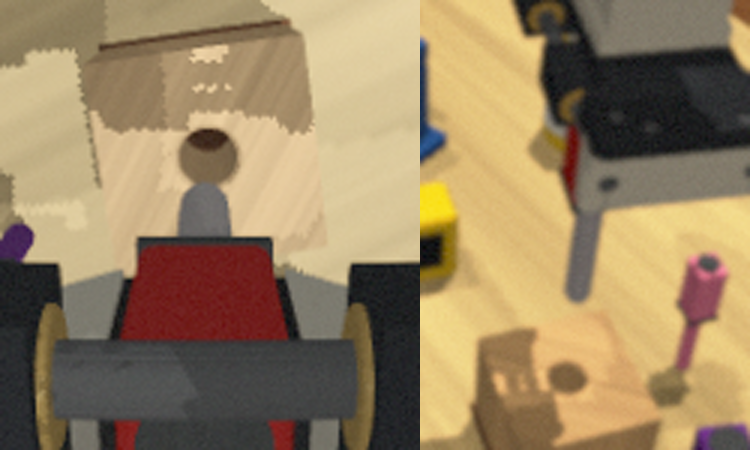

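The drift is held straight, its tip in view at about (258,191) with the stand hole clear behind it. I carry it to the bore.

Request:
{"fn": "play_rows", "kwargs": {
  "offset": [
    [-0.6,0,1.6],
    [-1.2,0,3.1],
    [-1.3,0,3.35],
    [-1.3,0,3.35],
    [-1.3,0,3.35],
    [-1.3,0,3.35],
    [-1.3,0,3.35],
    [-1.3,0,3.35],
    [-1.3,0,3.35],
    [-1.2,0,3.1],
    [-0.5,0,1.2],
    [0,0,0],
    [0,0,0],
    [0,0,0],
    [0,0,0]
  ],
  "turn": [
    [0,0,0],
    [0,0,0],
    [0,0,0],
    [0,0,0],
    [0,0,0],
    [0,0,0],
    [0,0,0],
    [0,0,0],
    [0,0,0],
    [0,0,0],
    [0,0,0],
    [0,0,0],
    [0,0,0],
    [0,0,0],
    [0,0,0]
  ],
  "hand": [20,20,20,20,20,20,20,20,20,20,20,20,20,20,20]
}}

```text
time_s: 6.27
position: [0.5537, 0.1588, 0.255]
eef_rot: [[0.893, -0.001, 0.451], [-0.451, -0.0, 0.893], [-0.0, -1.0, -0.001]]
contact_force: [0.2, -0.3, -1.8]
width: 0.282
```

Run:
```python
from h import *
s,p,im=wshot('w4');print(s["time_s"],s["position"],s["eef_rot"],s["contact_force"],s["ft_torque"],s["width"])
cv2.imwrite('pics/w4c.png',cv2.resize(im[130:250,190:330],None,fx=5,fy=5,interpolation=cv2.INTER_CUBIC))
tip=s["position"]+s["eef_rot"][:,1]*.1014;print(tip)
print((np.array([.5525,.1615,.12])-tip)@s["eef_rot"]*100)
print('bore exp',wproj(p,[.5525,.1615,.12]),'tip exp',wproj(p,tip))
```

```text
6.2667 [0.5537 0.1588 0.255 ] [[ 0.8927 -0.0006  0.4506]
 [-0.4506 -0.0004  0.8927]
 [-0.0003 -1.     -0.0006]] [ 0.1637 -0.3112 -1.7656] [-0.0276 -0.0156 -0.034 ] 0.28194057301194647
[0.5537 0.1588 0.1536]
[-0.2269  3.3561  0.1949]
bore exp [260.051  186.1433] tip exp [258.0775 197.3397]
```

View pics/w4c.png

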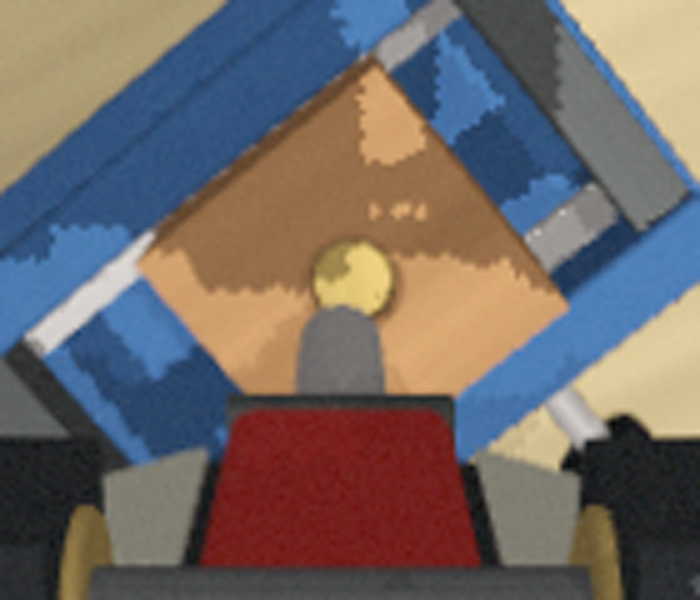

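The pin is at crop (352,278), pixel (260.0,185.2), where the estimate puts it. The tip edge is at row 190.6 against 190.7 predicted, so I shift sideways and feel downward.

Request:
{"fn": "play_rows", "kwargs": {
  "offset": [
    [-0.23,0,0.2],
    [0,1,0],
    [0,1,0],
    [0,0.6,0],
    [0,0.3,0],
    [0,0.15,0],
    [0,0.15,0],
    [0,0.15,0],
    [0,0,0],
    [0,0,0]
  ],
  "turn": [
    [0,0,0],
    [0,0,0],
    [0,0,0],
    [0,0,0],
    [0,0,0],
    [0,0,0],
    [0,0,0],
    [0,0,0],
    [0,0,0],
    [0,0,0]
  ],
  "hand": [20,20,20,20,20,20,20,20,20,20]
}}

```text
time_s: 7.15
position: [0.5526, 0.163, 0.2219]
eef_rot: [[0.893, 0.0, 0.449], [-0.449, 0.0, 0.893], [0.0, -1.0, 0.0]]
contact_force: [0.4, -0.5, -2.1]
width: 0.281
```

Request:
{"fn": "play_rows", "kwargs": {
  "offset": [
    [0.05,0,-0.1],
    [0,0,0],
    [0,0,0]
  ],
  "turn": [
    [0,0,0],
    [0,0,0],
    [0,0,0]
  ],
  "hand": [20,20,20]
}}

```text
time_s: 7.4
position: [0.5526, 0.1618, 0.2219]
eef_rot: [[0.893, 0.0, 0.449], [-0.449, 0.0, 0.893], [0.0, -1.0, 0.0]]
contact_force: [-0.9, 0.8, -2.2]
width: 0.28
```

Now at (0.5526,0.1618). I go down in small steps.

Request:
{"fn": "play_rows", "kwargs": {
  "offset": [
    [0,0.1,0],
    [0,0.1,0],
    [0,0.1,0],
    [0,0.1,0],
    [0,0,0],
    [0,0,0]
  ],
  "turn": [
    [0,0,0],
    [0,0,0],
    [0,0,0],
    [0,0,0],
    [0,0,0],
    [0,0,0]
  ],
  "hand": [20,20,20,20,20,20]
}}

```text
time_s: 7.9
position: [0.5525, 0.1619, 0.2176]
eef_rot: [[0.893, -0.0, 0.449], [-0.449, 0.0, 0.893], [-0.0, -1.0, -0.0]]
contact_force: [0.6, -0.9, -1.9]
width: 0.28
```

Request:
{"fn": "play_rows", "kwargs": {
  "offset": [
    [0,0.1,0],
    [0,0.1,0],
    [0,0.1,0],
    [0,0.1,0],
    [0,0.1,0],
    [0,0.1,0],
    [0,0.1,0],
    [0,0.1,0]
  ],
  "turn": [
    [0,0,0],
    [0,0,0],
    [0,0,0],
    [0,0,0],
    [0,0,0],
    [0,0,0],
    [0,0,0],
    [0,0,0]
  ],
  "hand": [20,20,20,20,20,20,20,20]
}}

```text
time_s: 8.57
position: [0.5527, 0.1619, 0.2112]
eef_rot: [[0.893, 0.002, 0.449], [-0.449, 0.0, 0.894], [0.002, -1.0, 0.001]]
contact_force: [-2.3, -0.8, 7.6]
width: 0.277
```

Contact: about 9.6 N over the free reading, which is the pin sliding. I push on steadily.

Request:
{"fn": "play_rows", "kwargs": {
  "offset": [
    [0,0.12,0],
    [0,0.12,0],
    [0,0.12,0],
    [0,0.12,0],
    [0,0.12,0],
    [0,0.12,0],
    [0,0.12,0],
    [0,0.12,0],
    [0,0.12,0],
    [0,0.12,0]
  ],
  "turn": [
    [0,0,0],
    [0,0,0],
    [0,0,0],
    [0,0,0],
    [0,0,0],
    [0,0,0],
    [0,0,0],
    [0,0,0],
    [0,0,0],
    [0,0,0]
  ],
  "hand": [20,20,20,20,20,20,20,20,20,20]
}}

```text
time_s: 9.4
position: [0.5527, 0.1619, 0.1993]
eef_rot: [[0.894, 0.002, 0.449], [-0.449, 0.0, 0.894], [0.002, -1.0, 0.001]]
contact_force: [-2.1, -0.4, 7.2]
width: 0.285
```

Request:
{"fn": "play_rows", "kwargs": {
  "offset": [
    [0,0.12,0],
    [0,0.12,0],
    [0,0.12,0],
    [0,0.12,0],
    [0,0.12,0],
    [0,0.12,0],
    [0,0.12,0],
    [0,0.12,0],
    [0,0.12,0],
    [0,0.12,0],
    [0,0.12,0],
    [0,0.12,0],
    [0,0.12,0],
    [0,0.12,0],
    [0,0.12,0]
  ],
  "turn": [
    [0,0,0],
    [0,0,0],
    [0,0,0],
    [0,0,0],
    [0,0,0],
    [0,0,0],
    [0,0,0],
    [0,0,0],
    [0,0,0],
    [0,0,0],
    [0,0,0],
    [0,0,0],
    [0,0,0],
    [0,0,0],
    [0,0,0]
  ],
  "hand": [20,20,20,20,20,20,20,20,20,20,20,20,20,20,20]
}}

```text
time_s: 10.65
position: [0.5528, 0.162, 0.1812]
eef_rot: [[0.894, 0.002, 0.449], [-0.449, 0.0, 0.894], [0.001, -1.0, 0.001]]
contact_force: [-2.3, 0.2, 7.4]
width: 0.284
```

Request:
{"fn": "play_rows", "kwargs": {
  "offset": [
    [0,0.1,0],
    [0,0.1,0],
    [0,0.1,0],
    [0,0.1,0],
    [0,0.1,0],
    [0,0.1,0],
    [0,0.1,0]
  ],
  "turn": [
    [0,0,0],
    [0,0,0],
    [0,0,0],
    [0,0,0],
    [0,0,0],
    [0,0,0],
    [0,0,0]
  ],
  "hand": [20,20,20,20,20,20,20]
}}

```text
time_s: 11.23
position: [0.5528, 0.1619, 0.1742]
eef_rot: [[0.893, 0.002, 0.449], [-0.449, 0.0, 0.893], [0.001, -1.0, 0.001]]
contact_force: [-2.4, -0.3, 7.9]
width: 0.282
```

Request:
{"fn": "play_rows", "kwargs": {
  "offset": [
    [0,0.05,0],
    [0,0.05,0],
    [0,0.05,0],
    [0,0.05,0]
  ],
  "turn": [
    [0,0,0],
    [0,0,0],
    [0,0,0],
    [0,0,0]
  ],
  "hand": [20,20,20,20]
}}

```text
time_s: 11.57
position: [0.5527, 0.162, 0.1721]
eef_rot: [[0.894, 0.002, 0.449], [-0.449, 0.0, 0.894], [0.001, -1.0, 0.001]]
contact_force: [-1.8, -0.5, 6.5]
width: 0.281
```

Run:
```python
from h import *
s=r.state();print(s["time_s"],s["position"],s["contact_force"])
b=r.snapshot("scene")[:,:,::-1];c=r.snapshot("side")[:,:,::-1]
cv2.imwrite('pics/sc5.png',b);cv2.imwrite('pics/sd5.png',c)
a=cv2.resize(b[180:280,285:380],None,fx=4,fy=4,interpolation=cv2.INTER_CUBIC);d=cv2.resize(c[110:210,170:270],None,fx=4,fy=4,interpolation=cv2.INTER_CUBIC)
cv2.imwrite('pics/s5.png',np.hstack([a,d]))
for z in(.072,.067,.036,.031,.02):print(z,(proj("scene",[.5525,.1615,z])[0]-[285,180])*4,(proj("side",[.5525,.1615,z])[0]-[170,110])*4+[380,0])
```

```text
11.5667 [0.5527 0.162  0.1721] [-1.7961 -0.4625  6.5268]
0.072 [215.9374 206.7145] [564.7723 176.3496]
0.067 [214.5562 212.1418] [565.3958 183.2373]
0.036 [206.2197 244.8989] [569.1521 224.7332]
0.031 [204.9107 250.0428] [569.7409 231.2375]
0.02 [202.0643 261.2274] [571.0201 245.3693]
```

View pics/s5.png

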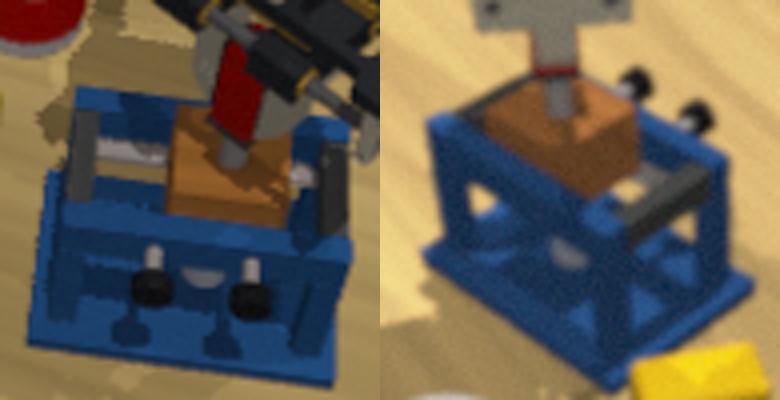

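The shank shows roughly 26 mm between handle and block, consistent with the pin at about 0.046. I add a little margin gently.

Request:
{"fn": "play_rows", "kwargs": {
  "offset": [
    [0,0.03,0],
    [0,0.03,0],
    [0,0.03,0],
    [0,0.03,0],
    [0,0,0]
  ],
  "turn": [
    [0,0,0],
    [0,0,0],
    [0,0,0],
    [0,0,0],
    [0,0,0]
  ],
  "hand": [20,20,20,20,20]
}}

```text
time_s: 12.08
position: [0.5527, 0.1619, 0.1707]
eef_rot: [[0.893, 0.001, 0.449], [-0.449, 0.0, 0.893], [0.001, -1.0, 0.001]]
contact_force: [-2.1, -0.4, 6.3]
width: 0.283
```

Request:
{"fn": "play_rows", "kwargs": {
  "offset": [
    [0,-0.3,0],
    [0,-0.7,0],
    [0,-1,0],
    [0,-1,0],
    [0,-1,0],
    [0,-1,0],
    [0,-1,0],
    [0,-1,0],
    [0,-1,0],
    [0,-0.4,0],
    [0,0,0],
    [0,0,0],
    [0,0,0]
  ],
  "turn": [
    [0,0,0],
    [0,0,0],
    [0,0,0],
    [0,0,0],
    [0,0,0],
    [0,0,0],
    [0,0,0],
    [0,0,0],
    [0,0,0],
    [0,0,0],
    [0,0,0],
    [0,0,0],
    [0,0,0]
  ],
  "hand": [20,20,20,20,20,20,20,20,20,20,20,20,20]
}}

```text
time_s: 13.17
position: [0.5522, 0.1619, 0.2529]
eef_rot: [[0.893, -0.001, 0.449], [-0.449, -0.0, 0.893], [-0.001, -1.0, -0.001]]
contact_force: [0.1, 0.4, -2.7]
width: 0.281
```

Run:
```python
from h import *
s,p,im=wshot('w6');print(s["time_s"],s["position"],s["eef_rot"],s["contact_force"],s["width"])
o=cv2.imread('pics/w4.png')
f=lambda i:cv2.resize(i[150:250,205:315],None,fx=3.6,fy=3.6,interpolation=cv2.INTER_CUBIC)
cv2.imwrite('pics/w6c.png',np.hstack([f(o),f(im)]))
tip=s["position"]+s["eef_rot"][:,1]*.1014
print((np.array([.521,-.1852,.005])-tip)@s["eef_rot"]*100)
```

```text
13.1667 [0.5522 0.1619 0.2529] [[ 0.8935 -0.0012  0.4491]
 [-0.4491 -0.0002  0.8935]
 [-0.001  -1.     -0.0007]] [ 0.1225  0.3894 -2.6549] 0.2811910959917158
[ 12.8227  14.6549 -32.394 ]
```

View pics/w6c.png

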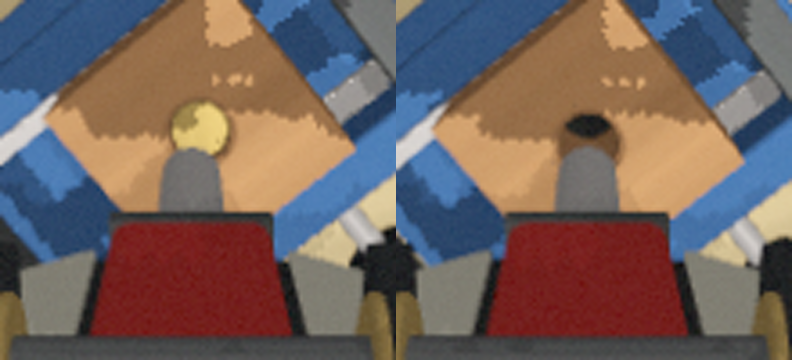

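The left half is before the push (brass at (200,130)) and the right half is now, with an empty dark bore at (590,125). The drift sits unchanged in the grip (handle edge at row 213 in both). I carry it back to the stand.

Request:
{"fn": "play_rows", "kwargs": {
  "offset": [
    [0.6,0,-1.6],
    [1.2,0,-3.1],
    [1.3,0,-3.35],
    [1.3,0,-3.35],
    [1.3,0,-3.35],
    [1.3,0,-3.35],
    [1.3,0,-3.35],
    [1.3,0,-3.35],
    [1.3,0,-3.35],
    [1.2,0,-3.1],
    [0.7,0,-1.15],
    [0,0,0],
    [0,0,0],
    [0,0,0],
    [0,0,0]
  ],
  "turn": [
    [0,0,0],
    [0,0,0],
    [0,0,0],
    [0,0,0],
    [0,0,0],
    [0,0,0],
    [0,0,0],
    [0,0,0],
    [0,0,0],
    [0,0,0],
    [0,0,0],
    [0,0,0],
    [0,0,0],
    [0,0,0],
    [0,0,0]
  ],
  "hand": [20,20,20,20,20,20,20,20,20,20,20,20,20,20,20]
}}

```text
time_s: 14.47
position: [0.5215, -0.1836, 0.2534]
eef_rot: [[0.894, -0.0, 0.448], [-0.448, 0.001, 0.894], [-0.001, -1.0, 0.0]]
contact_force: [0.4, 0.2, -1.8]
width: 0.282
```

Request:
{"fn": "play_rows", "kwargs": {
  "offset": [
    [0.05,1,-0.18],
    [0,2,0],
    [0,2,0],
    [0,1.2,0],
    [0,0.5,0],
    [0,0,0],
    [0,0,0]
  ],
  "turn": [
    [0,0,0],
    [0,0,0],
    [0,0,0],
    [0,0,0],
    [0,0,0],
    [0,0,0],
    [0,0,0]
  ],
  "hand": [20,20,20,20,20,20,20]
}}

```text
time_s: 15.05
position: [0.5213, -0.1865, 0.1867]
eef_rot: [[0.894, 0.0, 0.448], [-0.448, 0.0, 0.894], [0.0, -1.0, 0.0]]
contact_force: [0.8, 0.6, -1.1]
width: 0.28
```

Request:
{"fn": "play_rows", "kwargs": {
  "offset": [
    [-0.04,0.5,0.08],
    [0,1,0],
    [0,1.2,0],
    [0,1.2,0],
    [0,1.2,0],
    [0,1.2,0],
    [0,0.7,0],
    [0,0.3,0],
    [0,0.2,0],
    [0,0.1,0],
    [0,0,0]
  ],
  "turn": [
    [0,0,0],
    [0,0,0],
    [0,0,0],
    [0,0,0],
    [0,0,0],
    [0,0,0],
    [0,0,0],
    [0,0,0],
    [0,0,0],
    [0,0,0],
    [0,0,0]
  ],
  "hand": [20,20,20,20,20,20,20,20,20,20,20]
}}

```text
time_s: 15.97
position: [0.5213, -0.1861, 0.1108]
eef_rot: [[0.893, 0.001, 0.449], [-0.449, -0.0, 0.893], [0.001, -1.0, 0.0]]
contact_force: [-0.0, 0.7, -2.2]
width: 0.284
```

Request:
{"fn": "play_rows", "kwargs": {
  "offset": [
    [0,0.15,0],
    [0,0.1,0],
    [0,0.1,0],
    [0,0.05,0],
    [0,0,0],
    [0,0,0]
  ],
  "turn": [
    [0,0,0],
    [0,0,0],
    [0,0,0],
    [0,0,0],
    [0,0,0],
    [0,0,0]
  ],
  "hand": [20,20,20,20,20,20]
}}

```text
time_s: 16.47
position: [0.521, -0.186, 0.1065]
eef_rot: [[0.893, 0.0, 0.449], [-0.449, 0.0, 0.893], [0.0, -1.0, 0.0]]
contact_force: [-0.1, 0.3, -2.3]
width: 0.283
```

Request:
{"fn": "play_rows", "kwargs": {
  "offset": [
    [0,0.05,0],
    [0,0.05,0],
    [0,0,0]
  ],
  "turn": [
    [0,0,0],
    [0,0,0],
    [0,0,0]
  ],
  "hand": [20,20,20]
}}

```text
time_s: 16.72
position: [0.5211, -0.186, 0.1064]
eef_rot: [[0.893, 0.001, 0.449], [-0.449, -0.0, 0.893], [0.001, -1.0, 0.0]]
contact_force: [-1.7, 0.1, 5.2]
width: 0.279
```

Seated: the force changed sign at z = 0.1064, the same height as at the grasp. I open, wait and retreat straight up.

Request:
{"fn": "play_rows", "kwargs": {
  "offset": [
    [0,0,0],
    [0,0,0],
    [0,0,0],
    [0,0,0],
    [0,0,0],
    [0,0,0],
    [0,-0.5,0],
    [0,-1,0],
    [0,-2,0],
    [0,-3,0],
    [0,-3,0],
    [0,-3,0],
    [0,-1.5,0],
    [0,0,0],
    [0,0,0],
    [0,0,0]
  ],
  "turn": [
    [0,0,0],
    [0,0,0],
    [0,0,0],
    [0,0,0],
    [0,0,0],
    [0,0,0],
    [0,0,0],
    [0,0,0],
    [0,0,0],
    [0,0,0],
    [0,0,0],
    [0,0,0],
    [0,0,0],
    [0,0,0],
    [0,0,0],
    [0,0,0]
  ],
  "hand": [55,55,55,55,55,55,55,55,55,55,55,55,55,55,55,55]
}}

```text
time_s: 18.05
position: [0.5205, -0.1858, 0.2448]
eef_rot: [[0.893, -0.001, 0.449], [-0.449, 0.001, 0.893], [-0.001, -1.0, 0.0]]
contact_force: [-0.7, -0.1, -0.6]
width: 0.547
```

Run:
```python
from h import *
s,p,im=wshot('w7');print(s["time_s"],s["position"],s["contact_force"],s["width"])
b=r.snapshot("side")[:,:,::-1];c=r.snapshot("scene")[:,:,::-1]
cv2.imwrite('pics/sd7.png',b)
for n,i in(("scene",c),("side",b)):
    d=cv2.absdiff(i.copy(),cv2.imread(f'pics/{n}0.png')).max(2)
    print(n,{k:int((d[y0:y1,x0:x1]>60).sum()) for k,(x0,x1,y0,y1) in (dict(glue=(240,275,255,305),tape=(250,290,195,235),stand=(175,232,150,218)) if n=="scene" else dict(glue=(292,325,130,190),tape=(230,270,195,235),tin=(163,212,206,266),stand=(268,336,228,312),purple=(335,370,272,335))).items()})
cv2.imwrite('pics/f.png',np.hstack([cv2.resize(b,(512,384)),cv2.resize(im[134:254,197:317],(280,384))])[:, :])
```

```text
18.05 [ 0.5205 -0.1858  0.2448] [-0.7399 -0.0507 -0.6316] 0.5469224834845484
scene {'glue': 0, 'tape': 0, 'stand': 409}
side {'glue': 1623, 'tape': 0, 'tin': 0, 'stand': 495, 'purple': 0}
```

View pics/f.png

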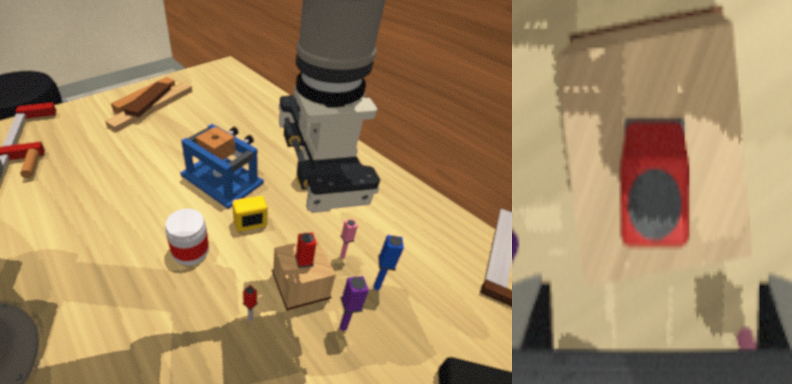

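The drift stands upright and fully down in the stand, and the arm is clear. The tin, the tape and the lookalike drifts are in place. The glue difference in the side view is only the arm in front of it; the scene view shows 0 changed pixels there. I hand in.

```bash
python3 -c "
from workcell import r
r.job_done();print(r.state()['time_s'])"
```

```text
the job is handed in; nothing more can be done
the job is handed in; nothing more can be done
```

I took the larger red drift out of its stand, pushed the brass pin down through the block, and put the drift back in its stand. The job was handed in at about 18 s; no verdict is reported.

- **Bore and push:** the bore was at about (0.5525, 0.1615), found with the wrist camera. The drift entered with no side contact. In the readings after each move, pushing took about 9–10 N.
- **Pin:** I estimate it at 0.0477 from the tip height. That is a calculation, not a direct reading. The wrist picture after the push showed a dark, empty bore, and the drift had not slipped in the grip.
- **Drift in the stand:** contact came at the same tool height as at the grasp (0.1064 m). The last pictures show it upright and down on the stand, with the gripper clear above.
- **Bystanders:** comparing the pictures before and after showed 0 changed pixels for the tape, the tin (side view only) and the glue (scene view).
- **Check that disagreed:** the glue region in the side view had 1623 changed pixels, because the arm stood in front of it. The stand regions also changed (409 and 495 pixels); I put that down to shadow and the drift settling slightly differently, but did not check further.

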